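Tip the resin sample panels into their taped outlines

TASK

Two resin sample panels, one amber and one green, stand on end, each at one short end of its own taped outline on the bench. Gently tip each one over with a push, without gripping or lifting it, so that it falls into its outline and lies flat inside the tape with its log-slice face up, ready for oiling. Leave everything else on the bench where it stands.

Things in the scene. Friction and masses are not known exactly. Their poses are not given: they have to be found in the camera images.
- panel_amber: Rigid amber-brown resin panel standing on its short end, 32 (x) x 90 (y) x 160 mm tall (z), 0.4 kg, loose. Origin: centre of its underside as it stands. Its x axis points over its yellow outline, the way it must fall; its -x broad face is inlaid with pale log slices, +x is plain.
- panel_amber_top (a point): Centre of the amber-brown panel's top end, 160 mm along the panel's z from its origin. A push of about 0.5 N along the panel's x near the top tips it about its lower +x edge; leaned about 11 deg it overbalances and falls by itself.
- panel_amber_mid (a point): Middle of the amber-brown panel, 80 mm along the panel's z from its origin.
- zone_amber: Fixed flat outline of yellow tape 18 mm wide on the bench: a rectangle 256 (x) x 166 mm (y) over the outside, 220 x 130 mm inside, no height. Origin: its centre, at bench level. The amber-brown panel stands across its -x short side, with its lower +x edge 10 to 30 mm inside the tape's inner edge, turned within 4 deg of the outline.
- panel_green: Rigid dark green resin panel standing on its short end, 32 (x) x 90 (y) x 160 mm tall (z), 0.4 kg, loose. Origin: centre of its underside as it stands. Its x axis points over its blue outline, the way it must fall; its -x broad face is inlaid with pale log slices, +x is plain.
- panel_green_top (a point): Centre of the dark green panel's top end, 160 mm along the panel's z from its origin. A push of about 0.5 N along the panel's x near the top tips it about its lower +x edge; leaned about 11 deg it overbalances and falls by itself.
- panel_green_mid (a point): Middle of the dark green panel, 80 mm along the panel's z from its origin.
- zone_green: Fixed flat outline of blue tape 18 mm wide on the bench: a rectangle 256 (x) x 166 mm (y) over the outside, 220 x 130 mm inside, no height. Origin: its centre, at bench level. The dark green panel stands across its -x short side, with its lower +x edge 10 to 30 mm inside the tape's inner edge, turned within 4 deg of the outline.
- offcut: Pale plywood offcut standing on end, 35 x 75 x 130 mm tall, loose. Origin: centre of its underside. To be left alone.
- tape_roll: Blue roll of tape lying flat, 76 mm across, 24 mm tall, loose. Origin: centre of its underside. To be left alone.
- hardener: White bottle with red cap, 56 mm across, 140 mm tall, loose. Origin: centre of its underside. To be left alone.
- resin_can: Metal can with a paper label, 84 mm across, 110 mm tall, loose. Origin: centre of its underside. To be left alone.
- log_slice: Pale round slice of log lying flat, 72 mm across, 20 mm thick, loose. Origin: centre of its underside. To be left alone.
- mix_cup: White open mixing cup, 72 mm across, 85 mm tall, loose. Origin: centre of its underside. To be left alone.
- brush: Flat brush lying on the bench, handle along its -x, loose. Origin: on its underside. To be left alone.

How it is judged (in metres and radians):
At the end, for the whole second after the job is handed in: Both panels at rest, flat, log-slice face up (0.14 rad), each in its own outline: neither end beyond the tape's outer edge at the short sides, the middle of each end within 38 mm of the outline's long centre line (angle between each of panel_amber, panel_green's own x axis and vertical above 3 rad and x of panel_amber in the frame of zone_amber above -0.128 m and x of panel_amber_top in the frame of zone_amber below 0.128 m and y of panel_amber in the frame of zone_amber between -0.038 and 0.038 m and y of panel_amber_top in the frame of zone_amber between -0.038 and 0.038 m and linear speed of each of panel_amber, panel_green below 0.02 m/s and angular speed of each of panel_amber, panel_green below 0.1 rad/s and x of panel_green in the frame of zone_green above -0.128 m and x of panel_green_top in the frame of zone_green below 0.128 m and y of panel_green in the frame of zone_green between -0.038 and 0.038 m and y of panel_green_top in the frame of zone_green between -0.038 and 0.038 m); the robot touches nothing.
It fails at once if a panel is lifted (its foot over 45 mm up or its middle over 105 mm up) ((height (world z) of panel_amber above 0.045 m or height (world z) of panel_amber_mid above 0.105 m) or (height (world z) of panel_green above 0.045 m or height (world z) of panel_green_mid above 0.105 m)).
It fails at once if a panel is gripped or shoved hard (over 20 N from the fingers) (contact force between the fingers and panel_amber above 20 N or contact force between the fingers and panel_green above 20 N).
It fails at once if a panel has fallen elsewhere: flat, with its middle over 70 mm from the centre of its outline ((angle between panel_amber's own z axis and vertical above 1.45 rad and horizontal distance between panel_amber_mid and zone_amber above 0.07 m) or (angle between panel_green's own z axis and vertical above 1.45 rad and horizontal distance between panel_green_mid and zone_green above 0.07 m)).
It fails at once if another thing on the bench is moved more than 20 mm or knocked over (distance of any of offcut, tape_roll, hardener, resin_can, log_slice, mix_cup, brush from where it was at the start of the episode above 0.02 m or angle between any of offcut, tape_roll, hardener, resin_can, log_slice, mix_cup's own z axis and vertical above 0.3 rad).
It also fails if it takes over 46 s, if anything falls off the work surface, if the arm or the gripper's body presses on something with over 40 N, if the wrist force passes 120 N, or if a joint passes its speed limit or range.

ROBOT

A 6-joint arm with a two-finger parallel gripper is mounted at the origin on the work surface. World frame = base frame: x ahead of the robot, y to its left, z up, the work surface at z = 0. Lengths are in mm, angles in rad, forces in N, time in s.
With the tool pointing down it reaches from about 350 to 775 mm from the base axis. Payload 5.5 kg.
Tool frame: the origin (TCP) lies between the finger pads; the fingertips stand 8 mm ahead of it and the grasp point (between the pads) lies 11 mm behind it (finger_overhang is the distance from the TCP to the fingertips, in mm); z points along the fingers, y is the line along which they close (so a half turn about z gives the same grasp; the last joint's range is limited). The gripper opens to 85 mm and grips with 20 to 120 N. Pads are 22 mm wide; open, the fingers measure 114 mm over their backs; the gripper's body (76 mm by 85 mm) begins 54 mm behind the grasp point. The pads swing forward as they close: fully open they stand 13 mm farther back than shut.
Start: joints at [-1.455, 0.313, 0.046, 1.304, 0, 1.431], TCP at [145.48, -556.333, 239.323] pointing down, gripper open.
Joint ranges: [-2.76, 2.76], [-0.86, 1.69], [-1.03, 1.26], [-2.2, 2.34], [-1.47, 1.5], [-3.14, 3.14]. Speed limits (rad/s): [2.57, 2.57, 3.14, 3.14, 3.14, 3.14].

INTERFACE

Orientations are given as a 3x3 rotation matrix whose columns are the frame's x, y, z axes.
In Python, from workcell import get_obs, capture, finish_job, finger_overhang gives the robot as it stands.
- The arm moves only by the tool arm_command, never from a script. Its argument "increments" is a list that holds one entry, the list of rows, each a list of 4 numbers: the shift along the world's x, y, z in m, then the turn about the world's z in rad. A call has 1 to 12 rows; each row shifts and turns the commanded pose from where the row before left it; what a row does not reach is not made up. A row lasts 1/12 s, in which the tool goes at most 41.7 mm and 7.16 degrees, less where a joint would pass 70% of its speed; a pose out of reach is approached as far as the arm can. A call is refused whole if a number of a shift passes 0.0417 or a number of a turn 0.125, either way. A call with a gripper value outside its range is refused whole. "grip" is the closure in counts, from 0 (fully open) to 255 (shut), set as the call begins (left out, the last holds). The fingers move at their own pace and stop on an object; the grip force is fixed at half the most. Time passes only in rows, so rows that do not move let the fingers close. It gives the time, the measured TCP pose, the force, the opening and the grip force at its end, in the units of the state.
- get_obs(): the state, without advancing time (a new reading comes with each control period).
- capture(name): name is "scene" or "side" or "wrist"; returns a dict with "image" (480x640x3 uint8, blue, green, red), "mtx" (3x3 intrinsics, pixels), "rvec" (rotation vector, rad) and "tvec" (3), from world to camera coordinates, as OpenCV has them. Camera axes: x right, y down, z forward; pixel columns grow to the right and rows downward; lengths in mm; the calibration is good to about 2 mm. A picture is of the moment at which its call begins. There is no depth.
- finish_job(): hands the job in; it is judged then, once.
The state is a dict: "time": time; "joint_pos": joint angles; "joint_velocities": joint speeds; "tau": joint torques, N m; "tcp_pos": TCP position; "eef_rot": TCP orientation; "force": force on the tool from outside, world axes, zero at the start; "moment": the same for the moment, N m; "finger_gap": finger opening in mm; "finger_force": force on a finger pad.
Only numpy, scipy, OpenCV 4.12 (cv2) and the standard library are available. Lean on these libraries where they do the work, as an engineer would, in place of code of your own. Each camera call takes 0.05 s, during which the arm holds its last target. There are 200 camera calls.

## Working session

There is one attempt and no reset: what is moved stays moved. The work goes in short steps, Python scripts to look and compute and a tool call to move; the robot and the scene stay as the last step left them, time stands still between calls to the robot, and variables do not carry over. Pictures are saved under pics/ and viewed, at most 10 in all, crops included, and the job is handed in when it is done.

Besides the shell and the picture viewer there is one more tool, called after "Emit:" as name(argument=value, ...) on one line, values as JSON. arm_command: Moves the arm, as the interface text tells. Its arguments: {"type":"object","properties":{"increments":{"type":"array","items":{"type":"array","items":{"type":"array","items":{"type":"number"}}}},"grip":{"type":"number"}},"required":["increments"]}

```bash
mkdir -p pics; cat > h.py <<'E'
import numpy as np, cv2
from workcell import get_obs, capture, finish_job
def ray(c,u,v,z=0):
    R=cv2.Rodrigues(np.array(c['rvec'],float))[0];t=np.array(c['tvec'],float).ravel()
    p=cv2.undistortPoints(np.array([[[u,v]]],float),np.array(c['mtx'],float),None).ravel()
    d=R.T@np.array([p[0],p[1],1]);o=-R.T@t
    return o+d*(z-o[2])/d[2]
E
python3 - <<'E'
from h import *
import pickle
for n in ('scene','side'):
    c=capture(n);cv2.imwrite(f'pics/{n}0.png',c['image']);pickle.dump(c,open(n+'0.pkl','wb'))
    R=cv2.Rodrigues(np.array(c['rvec'],float))[0];print(n,-R.T@np.array(c['tvec'],float).ravel())
o=get_obs();print(o['eef_rot'],o['finger_gap'],o['time'])
E
```

```text
scene [1726.6485479   368.23709125  874.52068024]
side [ 208.41495489 1008.37273366  761.11732221]
[[ 9.67463669e-01  2.53009914e-01 -1.80428590e-04]
 [ 2.53009879e-01 -9.67462414e-01  1.57442576e-03]
 [ 2.23787446e-04 -1.56884993e-03 -9.99998744e-01]] 85.55172493184892 0.1
```

View pics/scene0.png

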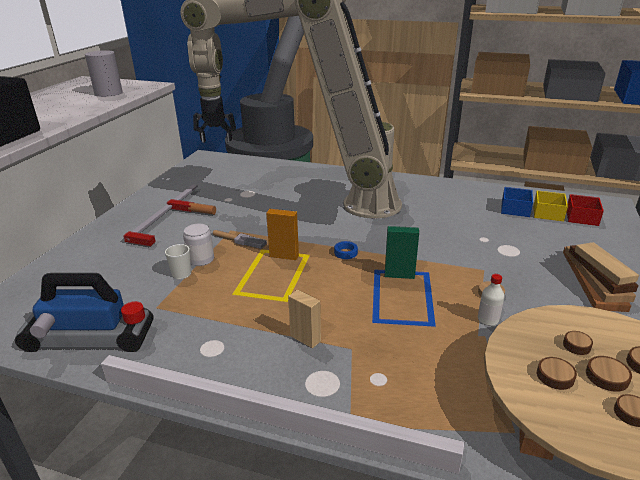

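View pics/side0.png

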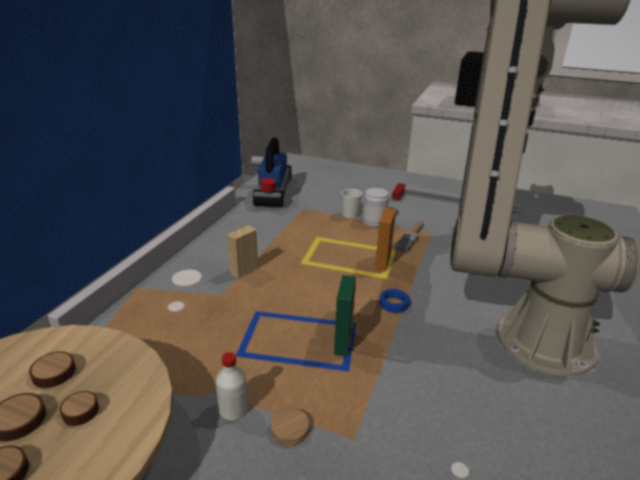

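The scene view shows the amber panel at about (283,234) with the yellow outline in front of it, and the green panel at about (402,252) with the blue outline in front. Both plain faces point away from the robot, so both panels fall roughly along +x. The side view shows amber at (386,240) and green at (345,316), with the tape roll between them near (394,300).

```bash
python3 - <<'E'
from h import *
import pickle
C={n:pickle.load(open(n+'0.pkl','rb')) for n in('scene','side')}
def quad(cnt):
    h=cv2.convexHull(cnt)
    for e in np.linspace(2,25,60):
        q=cv2.approxPolyDP(h,e,True)
        if len(q)<=4:return q[:,0]
# boxes per view, colours hsv
spec={'yellow':((24,120,120),(34,255,255),(220,240,320,310),(290,225,410,285)),
 'blue':((105,150,80),(125,255,255),(365,262,445,335),(230,305,358,375)),
 'amber':((8,150,60),(22,255,255),(262,200,302,262),(374,200,398,275)),
 'green':((65,80,20),(90,255,255),(380,220,425,282),(330,270,360,360))}
for k,(lo,hi,b1,b2) in spec.items():
  for n,b in(('scene',b1),('side',b2)):
    c=C[n];im=cv2.cvtColor(c['image'],cv2.COLOR_BGR2HSV);m=cv2.inRange(im,lo,hi)
    w=np.zeros_like(m);w[b[1]:b[3],b[0]:b[2]]=m[b[1]:b[3],b[0]:b[2]]
    pts=cv2.findNonZero(w);
    if k in('amber','green'):
        cs,_=cv2.findContours(w,0,2);pts=max(cs,key=cv2.contourArea)
    q=quad(pts);print(k,n,len(pts))
    for p in q:
        print('  ',p,'z0',ray(c,*p)[:2].round(), 'z160',ray(c,*p,160)[:2].round())
E
```

```text
yellow scene 733
   [308 255] z0 [ 414. -115.] z160 [654. -27.]
   [287 301] z0 [662. -91.] z160 [857.  -7.]
   [232 294] z0 [ 677. -255.] z160 [ 869. -141.]
   [261 250] z0 [ 429. -274.] z160 [ 667. -156.]
yellow side 350
   [386 276] z0 [ 417. -126.] z160 [373. 113.]
   [302 262] z0 [ 666. -101.] z160 [569. 132.]
   [317 238] z0 [ 677. -253.] z160 [578.  12.]
   [374 247] z0 [ 492. -270.] z160 [432.  -1.]
blue scene 837
   [434 325] z0 [646. 318.] z160 [844. 327.]
   [373 322] z0 [681. 161.] z160 [873. 199.]
   [375 270] z0 [436. 111.] z160 [672. 158.]
   [428 273] z0 [406. 269.] z160 [647. 287.]
blue side 883
   [347 370] z0 [407. 265.] z160 [365. 421.]
   [237 354] z0 [652. 312.] z160 [559. 458.]
   [258 312] z0 [677. 159.] z160 [579. 338.]
   [334 321] z0 [488. 119.] z160 [429. 306.]
amber scene 35
   [269 209] z0 [ 147. -365.] z160 [ 436. -231.]
   [296 211] z0 [ 133. -261.] z160 [ 425. -146.]
   [296 259] z0 [ 448. -144.] z160 [682. -50.]
   [269 256] z0 [ 456. -234.] z160 [ 688. -124.]
amber side 106
   [387 208] z0 [ 522. -561.] z160 [ 456. -231.]
   [394 210] z0 [ 494. -555.] z160 [ 434. -226.]
   [388 274] z0 [ 415. -138.] z160 [371. 103.]
   [375 268] z0 [ 457. -154.] z160 [405.  90.]
green scene 35
   [388 226] z0 [149.  92.] z160 [437. 143.]
   [418 228] z0 [133. 196.] z160 [424. 227.]
   [413 278] z0 [445. 229.] z160 [680. 255.]
   [385 276] z0 [459. 147.] z160 [691. 187.]
green side 58
   [345 276] z0 [525. -80.] z160 [459. 149.]
   [354 281] z0 [494. -66.] z160 [434. 160.]
   [343 355] z0 [430. 224.] z160 [383. 389.]
   [335 353] z0 [449. 225.] z160 [398. 390.]
```

Emit:
arm_command(increments=[[[0.02,0.03,0,-0.0139],[0.02,0.03,0,-0.0139],[0.02,0.03,0,-0.0139],[0.02,0.03,0,-0.0139],[0.02,0.03,0,-0.0139],[0.02,0.03,0,-0.0139],[0.02,0.03,0,-0.0139],[0.02,0.03,0,-0.0139],[0.02,0.03,0,-0.0139],[0.02,0.03,0,-0.0139],[0.018,0.03,0,-0.0139],[0.018,0.03,0,-0.0139]]], grip=140)

```text
time: 1.1
tcp_pos: [381.9, -194.5, 239.1]
eef_rot: [[0.996, 0.088, -0.0], [0.088, -0.996, 0.0], [-0.0, -0.0, -1.0]]
force: [0.8, -0.6, 0.2]
finger_gap: 38.6
finger_force: 0.0
```

```bash
python3 - <<'E'
from h import *
c=capture('wrist');cv2.imwrite('pics/w1.png',c['image'])
o=get_obs();print(o['tcp_pos'],o['eef_rot'][0],o['finger_gap'],o['time'],o['force'])
im=cv2.cvtColor(c['image'],cv2.COLOR_BGR2HSV);m=cv2.inRange(im,(8,150,60),(22,255,255))
cs,_=cv2.findContours(m,0,2);k=max(cs,key=cv2.contourArea)
for p in cv2.approxPolyDP(cv2.convexHull(k),5,True)[:,0]:print(p,ray(c,*p,0)[:2].round(),ray(c,*p,160)[:2].round())
E
```

```text
[ 383.87227235 -189.77882169  239.14693408] [0.99571301 0.09248521 0.00144596] 38.78672802049192 1.15 [ 0.03084804  3.8151964  -0.31530781]
[399 136] [ 458. -272.] [ 461. -236.]
[398 162] [ 433. -276.] [ 446. -238.]
[384 184] [ 408. -265.] [ 432. -231.]
[240 179] [ 400. -112.] [ 427. -144.]
[229 161] [ 418. -100.] [ 437. -137.]
[226  54] [518. -96.] [ 495. -135.]
[249  50] [ 523. -118.] [ 498. -147.]
[379 102] [ 489. -247.] [ 478. -222.]
```

View pics/w1.png

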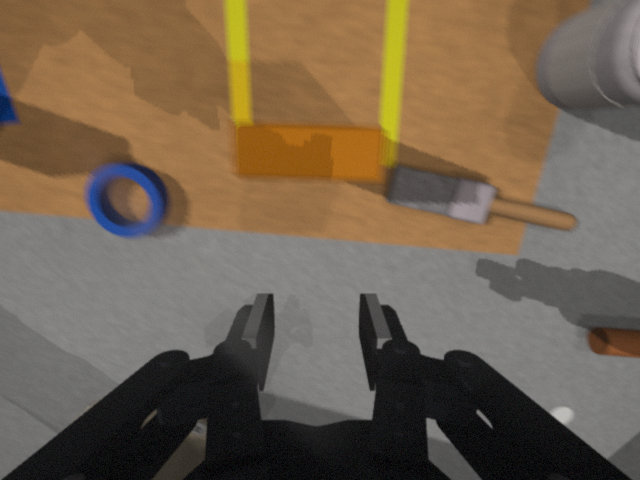

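The wrist view shows amber's top back edge running from (384,184) to (240,179), which puts the back face near x = 429 and its middle at y = -188. The fingers are behind it and centred.

Emit:
arm_command(increments=[[[0,0,-0.025,0],[0,0,-0.025,0],[0,0,-0.025,0],[0,0,-0.025,0],[0.008,0.001,0,0],[0.006,0,0,0],[0.004,0,0,0],[0.004,0,0,0],[0,0,0,0]]])

```text
time: 1.9
tcp_pos: [405.5, -196.3, 140.9]
eef_rot: [[0.996, 0.089, 0.003], [0.089, -0.996, -0.002], [0.003, 0.002, -1.0]]
force: [0.7, 0.0, 0.6]
finger_gap: 38.6
finger_force: 0.0
```

Emit:
arm_command(increments=[[[0.004,0,0,0],[0.004,0,0,0],[0.004,0,0,0],[0.004,0.001,0,0],[0.004,0,0,0],[0.004,0,0,0],[0.004,0.001,0,0],[0,0,0,0]]])

```text
time: 2.57
tcp_pos: [432.3, -193.3, 139.3]
eef_rot: [[0.996, 0.089, 0.001], [0.089, -0.996, -0.0], [0.001, 0.0, -1.0]]
force: [-0.1, 1.1, 0.9]
finger_gap: 38.6
finger_force: 0.0
```

```bash
python3 - <<'E'
from h import *
c=capture('side');cv2.imwrite('pics/s1.png',cv2.resize(c['image'][150:350,250:500],None,fx=2.5,fy=2.5))
E
```

```text
(no output)
```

View pics/s1.png

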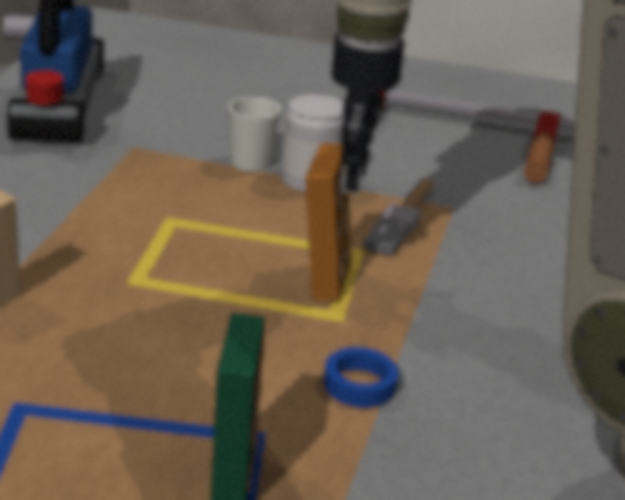

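The panel at (325,220) in the crop is starting to lean with the fingers on its back face, so I'll keep pushing.

Emit:
arm_command(increments=[[[0.003,0,0,0],[0.003,0,0,0],[0.003,0,0,0],[0.003,0.001,0,0],[0.003,0,0,0],[0.003,0,0,0],[0.003,0.001,0,0],[0.003,0,0,0],[0,0,0,0],[0,0,0,0],[0,0,0,0],[0,0,0,0]]])

```text
time: 3.62
tcp_pos: [455.3, -191.3, 139.3]
eef_rot: [[0.996, 0.089, -0.0], [0.089, -0.996, 0.0], [-0.0, -0.0, -1.0]]
force: [0.2, 0.4, 0.5]
finger_gap: 38.5
finger_force: 0.0
```

```bash
python3 - <<'E'
from h import *
c=capture('side');cv2.imwrite('pics/s2.png',cv2.resize(c['image'][150:350,250:500],None,fx=2.5,fy=2.5))
E
```

```text
(no output)
```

View pics/s2.png

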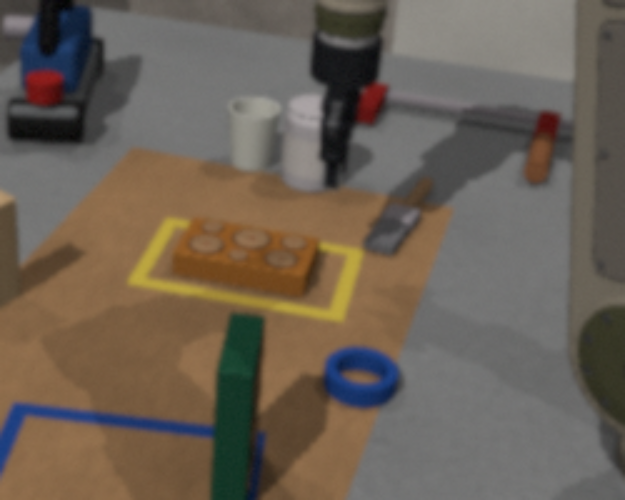

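Amber lies flat inside its outline with the slices up. Next is green.

Emit:
arm_command(increments=[[[-0.01,0,0.025,0],[-0.01,0,0.025,0],[-0.01,0,0.025,0],[-0.01,0,0.025,0],[-0.01,0.01,0,0]]])

```text
time: 4.08
tcp_pos: [407.2, -183.7, 244.1]
eef_rot: [[0.996, 0.088, 0.007], [0.088, -0.996, -0.005], [0.006, 0.006, -1.0]]
force: [-0.3, -1.0, 0.7]
finger_gap: 38.5
finger_force: 0.0
```

Emit:
arm_command(increments=[[[-0.002,0.03,0,0.0075],[-0.002,0.03,0,0.0075],[-0.002,0.03,0,0.0075],[-0.002,0.03,0,0.0075],[-0.002,0.03,0,0.0075],[-0.002,0.03,0,0.0075],[-0.002,0.03,0,0.0075],[-0.002,0.03,0,0.0075],[-0.002,0.03,0,0.0075],[-0.002,0.03,0,0.0075],[-0.002,0.03,0,0.0075],[0,0.03,0,0.0075]]])

```text
time: 5.08
tcp_pos: [385.5, 165.2, 239.5]
eef_rot: [[0.979, 0.204, -0.003], [0.204, -0.979, 0.014], [0.0, -0.014, -1.0]]
force: [-0.6, 0.0, -0.4]
finger_gap: 38.4
finger_force: 0.0
```

Emit:
arm_command(increments=[[[0,0,0,0],[0,0,0,0]]])

```text
time: 5.25
tcp_pos: [386.4, 162.8, 239.3]
eef_rot: [[0.98, 0.198, -0.003], [0.198, -0.98, 0.012], [-0.0, -0.012, -1.0]]
force: [-0.2, -0.6, -0.8]
finger_gap: 38.5
finger_force: 0.0
```

```bash
python3 - <<'E'
from h import *
c=capture('wrist');cv2.imwrite('pics/w2.png',c['image'])
o=get_obs();print(o['tcp_pos'],o['time'])
im=cv2.cvtColor(c['image'],cv2.COLOR_BGR2HSV);m=cv2.inRange(im,(65,80,20),(90,255,255))
cs,_=cv2.findContours(m,0,2);k=max(cs,key=cv2.contourArea)
for p in cv2.approxPolyDP(cv2.convexHull(k),5,True)[:,0]:print(p,ray(c,*p,0)[:2].round(),ray(c,*p,160)[:2].round())
E
```

```text
[386.44132252 162.25515574 239.25052601] 5.3
[372 136] [465. 124.] [466. 147.]
[368 185] [416. 116.] [438. 142.]
[226 182] [388. 264.] [422. 227.]
[223 132] [439. 274.] [451. 233.]
[348 130] [466. 149.] [466. 161.]
```

View pics/w2.png

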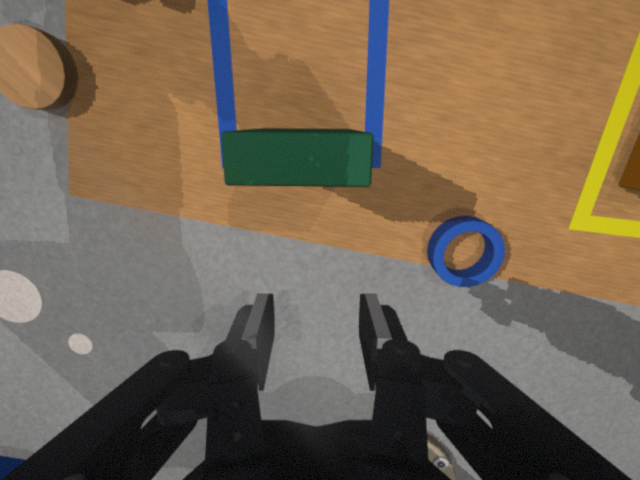

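The wrist view shows green's top back edge from (368,185) to (226,182). That puts its middle at about (430,184) and its yaw at about 0.19, so I need to shift +y by 13 mm and push along (0.98, 0.19).

Emit:
arm_command(increments=[[[0,0.013,-0.025,0],[0,0,-0.025,0],[0,0,-0.025,0],[0,0,-0.025,0],[0.008,0.0015,0,0],[0.006,0.001,0,0],[0.004,0.001,0,0],[0.004,0.001,0,0],[0.004,0.001,0,0],[0.004,0.001,0,0],[0,0,0,0]]])

```text
time: 6.22
tcp_pos: [419.7, 175.0, 140.1]
eef_rot: [[0.979, 0.205, -0.002], [0.205, -0.979, 0.019], [0.002, -0.019, -1.0]]
force: [1.1, -0.4, 0.3]
finger_gap: 38.5
finger_force: 0.2
```

Emit:
arm_command(increments=[[[0.003,0.0006,0,0],[0.003,0.0006,0,0],[0.003,0.0006,0,0],[0.003,0.0006,0,0],[0.003,0.0006,0,0],[0.003,0.0006,0,0],[0.003,0.0006,0,0],[0.003,0.0006,0,0],[0.003,0.0006,0,0],[0.003,0.0006,0,0],[0.003,0.0006,0,0],[0.003,0.0006,0,0]]])

```text
time: 7.22
tcp_pos: [454.5, 182.0, 139.3]
eef_rot: [[0.979, 0.205, -0.004], [0.205, -0.979, 0.018], [-0.0, -0.019, -1.0]]
force: [-0.1, 0.4, 0.4]
finger_gap: 38.5
finger_force: 0.0
```

Emit:
arm_command(increments=[[[0.003,0.0006,0,0],[0.003,0.0006,0,0],[0,0,0,0],[0,0,0,0],[0,0,0,0],[0,0,0,0]]])

```text
time: 7.72
tcp_pos: [460.0, 183.1, 139.3]
eef_rot: [[0.979, 0.205, -0.004], [0.205, -0.979, 0.018], [-0.0, -0.019, -1.0]]
force: [0.2, 0.4, 0.2]
finger_gap: 38.4
finger_force: 0.0
```

```bash
python3 - <<'E'
from h import *
c=capture('side');cv2.imwrite('pics/s3.png',cv2.resize(c['image'][180:430,190:450],None,fx=2.3,fy=2.3))
E
```

```text
(no output)
```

View pics/s3.png

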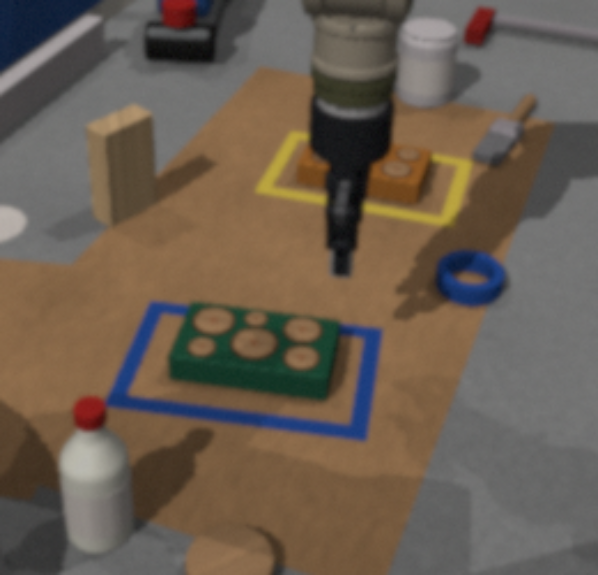

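Green lies flat in its outline with the slices up. I'll raise the arm clear and check both panels numerically.

Emit:
arm_command(increments=[[[-0.01,0,0.025,0],[-0.01,0,0.025,0],[-0.01,0,0.025,0],[-0.01,0,0.025,0],[0,0,0,0],[0,0,0,0],[0,0,0,0]]])

```text
time: 8.35
tcp_pos: [421.1, 178.8, 239.0]
eef_rot: [[0.978, 0.211, -0.005], [0.211, -0.977, 0.022], [0.0, -0.022, -1.0]]
force: [0.9, -1.1, -0.1]
finger_gap: 38.6
finger_force: 0.0
```

```bash
python3 - <<'E'
from h import *
c=capture('scene');hsv=cv2.cvtColor(c['image'],cv2.COLOR_BGR2HSV)
for k,lo,hi,b,z,a in(('amber',(8,170,60),(22,255,255),(240,252,305,298),(546,-184),.09),('green',(65,80,20),(90,255,255),(376,265,435,322),(542,215),.2)):
    m=cv2.inRange(hsv,lo,hi);w=np.zeros_like(m);w[b[1]:b[3],b[0]:b[2]]=m[b[1]:b[3],b[0]:b[2]]
    w=cv2.morphologyEx(w,cv2.MORPH_OPEN,np.ones((2,2)))
    cs,_=cv2.findContours(w,0,2);q=max(cs,key=cv2.contourArea)
    P=np.array([ray(c,*p,32)[:2]-z for p in cv2.convexHull(q)[:,0]]);co,s=np.cos(a),np.sin(a)
    Z=P@np.array([[co,-s],[s,co]]);print(k,Z.min(0).round(),Z.max(0).round())
    print(cv2.approxPolyDP(cv2.convexHull(Z.astype(np.float32)),8,True)[:,0].round())
E
```

```text
amber [-72. -38.] [126.  66.]
[[-67.  -8.]
 [-32. -35.]
 [ 80. -38.]
 [118. -25.]
 [124.  63.]
 [-24.  66.]
 [-62.  55.]
 [-72.  43.]]
green [-71. -51.] [118.  38.]
[[-71.  36.]
 [ 17. -51.]
 [116. -50.]
 [113.  33.]]
```

```bash
python3 -c "
from workcell import finish_job
print(finish_job())"
```

```text
the job is handed in; nothing more can be done
None
```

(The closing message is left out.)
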